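# Snap the inspection torch into its spring-clip holder

### The job

Take the torch out of the orange tray and stow it in the grey holder: press its barrel straight down between the blue spring fingers until both clips have snapped around it and it is fully home, lens pointing to the holder's orange end plate, the barrel centred between the clips. Press gently: the clips need about 10 N, so never force the torch into the holder with more than about 20 N. Let go of it, and leave the medicine bottle, the ampoule rack and the roll of tape where they are.

Things in the scene. Friction and masses are not known exactly. Their poses are not given: they have to be found in the camera images.
- torch: Inspection torch, 175 mm long, about 0.28 kg. Origin on its axis, mid-barrel; +x runs along the axis to the lens. Round smooth aluminium barrel 28 mm in diameter from x = -62 to +62 mm; black hexagonal head (38 mm across flats) x = +62 to +95 mm and red tail cap (the same) -80 to -62 mm; it lies on their flats, axis level. Take it at mid-barrel: the clips need x = +-36 to +-48 mm.
- torch_lens (a point): centre of the torch's lens face, on the axis, 95 mm from the torch's origin.
- tray: Open orange tray, fixed, 240 x 170 mm outside, 30 mm high, walls and floor 5 mm thick; origin at the centre of its underside, x along its 240 mm side. The torch lies in it about along x, axis 24 mm above the bench, with at least 65 mm of free width on each side of its axis.
- holder: Fixed torch holder. Origin on the bench under the middle of the clip pair, z up, x along the clips' axis to the orange end plate. Grey base 10 mm thick, x = -95 to 135 mm, 70 mm wide; four posts 66 mm high at x = +-55, y = +-28 mm. The clips stand on a carriage clamped at an unmeasured height: the axis of a torch that is home (y = 0) lies anywhere from 60 to 96 mm above this origin; the height must be found by feel.
- front_clip (a point): point on the bench under the clip nearer the orange end (holder x = 42 mm; 12 mm wide along x). Above it a hard V saddle and two smooth sprung nylon fingers, blue. Empty, their rounded lips are 20 mm apart, 10 mm above the home axis; flared mouth 43 mm wide, ending 21 mm above the home axis.
- rear_clip (a point): the same under the other, equal clip (holder x = -42 mm). A descending barrel touches the fingers about 20 mm before home; both clips together resist with up to about 10 N, which falls away as the barrel passes the lips (12 to 7 mm before home); the fingers then draw it down and the saddle stops it hard.
- gap (a point): point on the bench midway between the clips (the holder's origin). From x = -36 to +36 mm there is only a bar 18 mm wide, its top 40 mm below the home axis, so a gripper can straddle the torch here.
- end_plate (a point): centre of the top edge of the orange end plate (8 x 70 mm, 40 mm high, at holder x = 131 mm).
- rear_left (a joint): hinge of the left-side (holder +y) spring finger of the clip farther from the orange end plate (holder x = -42 mm), rad. 0 = empty and closed, grows as the finger is spread outwards. About 0.03 with the torch barrel snapped home, about 0.15 (more if off-centre) while the barrel is squeezing past the lips.
- rear_right (a joint): hinge of the right-side (holder -y) spring finger of the clip farther from the orange end plate (holder x = -42 mm), rad. 0 = empty and closed, grows as the finger is spread outwards. About 0.03 with the torch barrel snapped home, about 0.15 (more if off-centre) while the barrel is squeezing past the lips.
- front_left (a joint): hinge of the left-side (holder +y) spring finger of the clip nearer the orange end plate (holder x = +42 mm), rad. 0 = empty and closed, grows as the finger is spread outwards. About 0.03 with the torch barrel snapped home, about 0.15 (more if off-centre) while the barrel is squeezing past the lips.
- front_right (a joint): hinge of the right-side (holder -y) spring finger of the clip nearer the orange end plate (holder x = +42 mm), rad. 0 = empty and closed, grows as the finger is spread outwards. About 0.03 with the torch barrel snapped home, about 0.15 (more if off-centre) while the barrel is squeezing past the lips.
- rear_pin (a joint): sprung brass pin in the saddle of the rear clip, m: 0 = up, 0.004 when the barrel is fully home; it is met 4 mm before home and pushes back with only about 1 N.
- front_pin (a joint): sprung brass pin in the saddle of the front clip, m: 0 = up, 0.004 when the barrel is fully home; it is met 4 mm before home and pushes back with only about 1 N.
- medicine: Amber medicine bottle, 36 mm in diameter, 70 mm tall, loose, to be left alone; origin at the centre of its underside.
- ampoules: White rack of amber ampoules, 60 x 120 mm, 60 mm tall, loose, to be left alone; origin at the centre of its underside.
- tape: Roll of tape lying flat, 60 mm in diameter, 22 mm high, loose, to be left alone; origin at the centre of its underside.
Mind the look-alikes: they are no part of the job. Of the things that look like the holder, take the one that is farthest to the robot's left at the start.

How it is judged (in metres and radians):
On the way, in this order (a step that is already met when the one before it is completed fails the run):
1. the torch is lifted clear out of the tray (height (world z) of torch above 0.085 m), for 0.1 s.
2. the torch is snapped into both clips, lens to the orange end plate (value of joint rear_left between 0.006 and 0.085 rad and value of joint rear_right between 0.006 and 0.085 rad and value of joint front_left between 0.006 and 0.085 rad and value of joint front_right between 0.006 and 0.085 rad and value of joint each of rear_pin, front_pin above 0.0025 m and x of torch in the frame of holder between -0.012 and 0.012 m and y of torch in the frame of holder between -0.004 and 0.004 m and z of torch in the frame of holder between 0.057 and 0.0985 m and angle between the x axis of torch and the x axis of holder, either way round below 0.06 rad and x of torch_lens in the frame of holder above 0.08 m), for 0.2 s.
At the end, for the whole second after the job is handed in: Torch home in both clips: each finger closed on the barrel (0.006 to 0.085 rad), torch origin within 12 mm of the holder origin along its x, 4 mm across, both brass pins pressed over 2.5 mm, axes parallel within 0.06 rad, lens to the orange end, at rest, released (all of step 2 and linear speed of torch below 0.02 m/s and angular speed of torch below 0.2 rad/s); the robot touches nothing.
It fails at once if the torch is forced into the holder: all contact forces between them, the grip of the clips (about 14 N) included, add up to over 40 N (contact force between torch and holder above 40 N).
It fails at once if the medicine bottle is pushed more than 15 mm from its place (distance of medicine from where it was at the start of the episode above 0.015 m).
It fails at once if the ampoule rack is pushed more than 15 mm from its place (distance of ampoules from where it was at the start of the episode above 0.015 m).
It fails at once if the roll of tape is pushed more than 15 mm from its place (distance of tape from where it was at the start of the episode above 0.015 m).
It also fails if it takes over 59 s, if anything falls off the work surface, if the arm or the gripper's body presses on something with over 40 N, if the wrist force passes 120 N, or if a joint passes its speed limit or range.

### The arm

A 6-joint arm with a two-finger parallel gripper is mounted at the origin on the work surface. World frame = base frame: x ahead of the robot, y to its left, z up, the work surface at z = 0. Lengths are in mm, angles in rad, forces in N, time in s.
With the tool pointing down it reaches from about 425 to 950 mm from the base axis. Payload 3.5 kg.
Tool frame: the origin (TCP) lies on the centre line of the jaws, within the pads' length; the fingertips stand 19 mm ahead of it and the grasp point (between the pads) is the TCP (manip.finger_overhang is the distance from the TCP to the fingertips, in mm); x points along the fingers, z is the direction in which the jaws open and shut, and the axes are right-handed (so a half turn about x gives the same grasp; the last joint's range is limited). The gripper opens to 85 mm and grips with 20 to 120 N. Pads are 22 mm wide; open, the fingers measure 114 mm over their backs; the gripper's body (76 mm by 85 mm) begins 54 mm behind the grasp point. The pads swing forward as they close: fully open they stand 13 mm farther back than shut.
Start: joints at [-1.443, 0.286, 1.577, -0, 1.279, -0.15], TCP at [185.137, -649.1, 250.325] pointing down, gripper open.
Joint ranges: [-2.77, 2.77], [-0.9, 2.22], [0.21, 2.48], [-1.53, 4.67], [0.24, 2.81], [-2.84, 2.84]. Speed limits (rad/s): [2.79, 2.79, 3.14, 3.14, 3.14, 3.14].

### API

Orientations are given as a unit quaternion [w, x, y, z].
In Python, from station import manip gives the robot as it stands. The module is installed in compiled form; this text tells all that it offers. Calls block until the motion is done:
- manip.reach(position, orientation): joint-space move of the TCP to a pose.
- manip.move_l(position, feed=150, attitude=None, contact_N=None): straight line of the TCP; attitude=None keeps the orientation; feed is the mean speed in mm/s. With contact_N (N) it stops when the force on the tool has changed by that much, and returns True; else False.
- manip.move_j(angles): joint-space move.
- manip.gripper_open() and manip.close(): open the fingers fully, or close them until they stop; the grip force is fixed at half the most.
- manip.pause(seconds).
- manip.inverse_kinematics(position, orientation): joint angles nearest the present ones, or None.
- manip.get_obs(): the state.
- manip.camera(name): name is "scene" or "top" or "wrist"; returns the picture (480x640x3 uint8, blue, green, red); there is no depth.
- manip.get_calibration(name): a dict with "mtx" (3x3 intrinsics, pixels), "camera_from_world" (4x4, takes a point from world to camera coordinates); the wrist camera has in their place "T_tool_cam" (4x4, takes a point from camera to tool coordinates, whose origin is the TCP and whose axes are the tool frame's). Camera axes: x right, y up, looking along -z (the intrinsics and any distortion apply to the point x, -y, -z); pixel columns grow to the right and rows downward; lengths in mm; the calibration is good to about 2 mm. The wrist camera is an equidistant fisheye: a pixel r from the principal point sees the ray r / f radians off the axis. A picture is of the moment at which its call begins: read the wrist's pose just before it. get_calibration takes no time and is no camera call.
A pose or a line that the arm cannot do raises manip.IKError and nothing moves.
- manip.finish_job(): hands the job in, once; it reports no verdict.
Trained networks look in the newest picture that a camera, given by its name, has taken for a name from the list of things; names that differ only in an ending like _2 or _b are one class to them, and where a whole thing is asked for, a point or a joint stands for the part that bears it (a point fixed in the world has none). Each returns a list of dicts, best first, with "conf" (0 to 1); they miss things now and then, are a little off and sometimes report something else, mostly with a low value. They report only what shows in the picture. A call takes as long as a camera call. They do not tell look-alikes from the thing itself.
- manip.boxes_of(camera, thing): "xyz" ([x, y, z] in mm, in world coordinates, good to about 4 mm: the middle of the surface that is visible of it).
The state is a dict: "clock": time; "q": joint angles; "qvel": joint speeds; "tau": joint torques, N m; "tcp_pos": TCP position; "eef_rot": TCP orientation; "ft_force": force on the tool from outside, world axes, zero at the start; "wrist_torque": the same for the moment, N m; "finger_gap": finger opening in mm.
Only numpy, scipy, OpenCV 4.12 (cv2) and the standard library are available. Lean on these libraries where they do the work, as an engineer would, in place of code of your own. Each camera call takes 0.05 s, during which the arm holds its last target.

## Working session

There is one attempt and no reset: what is moved stays moved. The work goes in short steps, each a Python script; the robot and the scene stay as the last script left them, time stands still between calls to the robot, and variables do not carry over. Pictures are saved under pics/ and viewed, and the job is handed in when it is done.

```bash
mkdir -p pics; python3 - <<'E'
from station import manip
import cv2
for c in ("scene","top","wrist"):
    im=manip.camera(c); cv2.imwrite(f"pics/a_{c}.png",im)
    for t in ("torch","holder","tray","end_plate","torch_lens","front_clip","medicine","ampoules","tape"):
        try: print(c,t,[(d["conf"] and round(d["conf"],2),[round(v) for v in d["xyz"]]) for d in manip.boxes_of(c,t)])
        except Exception as e: print(c,t,e)
o=manip.get_obs(); print(o["clock"],o["eef_rot"],o["finger_gap"])
print(manip.get_calibration("top")); print(manip.get_calibration("wrist"))
E
```

```text
scene torch [(0.58, [524, -244, 31])]
scene holder [(0.85, [794, -209, 22]), (0.74, [523, 148, 9]), (0.61, [238, -282, 21])]
scene tray [(0.87, [530, -267, 2]), (0.66, [520, 145, 11])]
scene end_plate [(0.72, [521, 147, 10]), (0.69, [239, -280, 21]), (0.59, [789, -206, 22])]
scene torch_lens [(0.73, [523, 149, 7]), (0.55, [526, -243, 32])]
scene front_clip [(0.88, [240, -284, 16]), (0.82, [789, -212, 24])]
scene medicine [(0.9, [719, -46, 41])]
scene ampoules [(0.89, [757, 131, 23])]
scene tape [(0.63, [423, 348, 20])]
top torch [(0.89, [515, -261, 37]), (0.44, [420, 346, 24])]
top holder [(0.87, [228, -307, 10]), (0.74, [779, -231, 13]), (0.6, [504, 136, 12])]
top tray [(0.97, [503, -271, 5])]
top end_plate [(0.96, [229, -302, 7]), (0.87, [780, -236, 8]), (0.58, [506, 132, 8]), (0.3, [743, 123, 19])]
top torch_lens [(0.79, [521, -261, 35])]
top front_clip [(0.97, [780, -236, 7]), (0.95, [229, -305, 8]), (0.66, [508, 129, 12])]
top medicine [(0.42, [706, -56, 46]), (0.31, [508, 135, 8])]
top ampoules [(0.98, [747, 122, 18])]
top tape [(0.59, [421, 345, 21])]
wrist torch []
wrist hold
[... 614 characters left out ...]
263e+02],
       [-1.26629611e-01, -7.10084079e-04,  9.91949816e-01,
        -1.22764715e+03],
       [ 0.00000000e+00,  0.00000000e+00,  0.00000000e+00,
         1.00000000e+00]])}
{'mtx': array([[371.64829954,   0.        , 323.06281379],
       [  0.        , 371.64829954, 244.19417631],
       [  0.        ,   0.        ,   1.        ]]), 'T_tool_cam': array([[ 7.08561470e-04,  2.98112568e-01, -9.54530458e-01,
        -1.23448792e+02],
       [-7.81229264e-05,  9.54530711e-01,  2.98112589e-01,
         7.66155774e+01],
       [ 9.99999746e-01, -1.36660381e-04,  6.99633110e-04,
         9.55444612e-01],
       [ 0.00000000e+00,  0.00000000e+00,  0.00000000e+00,
         1.00000000e+00]])}
```

View pics/a_top.png

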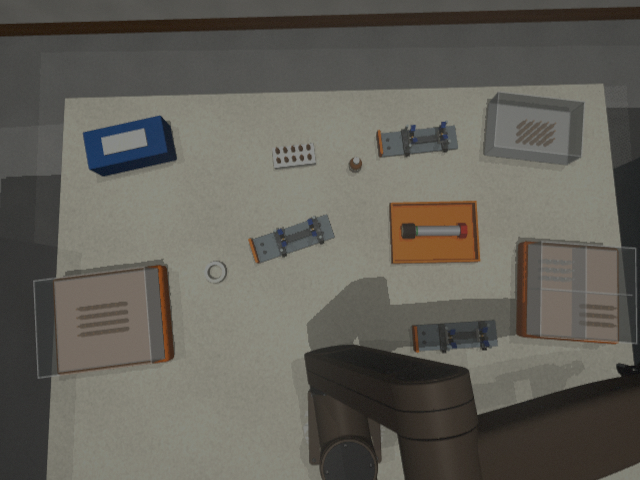

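View pics/a_scene.png

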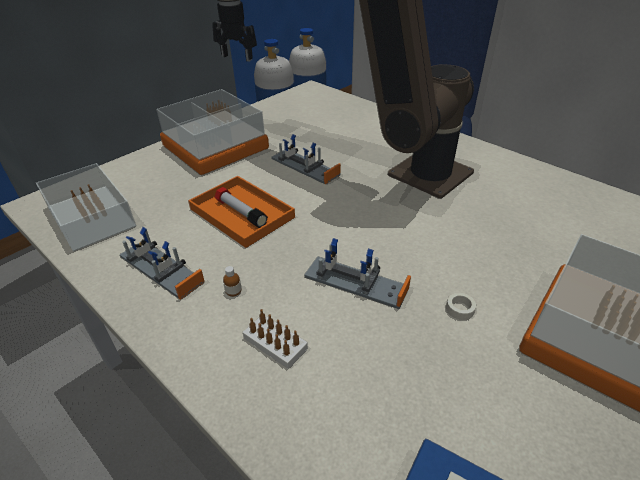

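View pics/a_wrist.png

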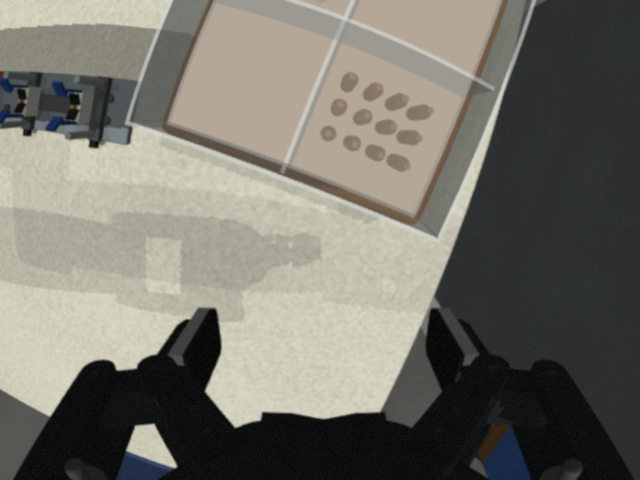

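```bash
cat > h.py <<'E'
import numpy as np, cv2
from scipy.spatial.transform import Rotation as R
from station import manip
def q2R(q): return R.from_quat([q[1],q[2],q[3],q[0]]).as_matrix()
def R2q(M): q=R.from_matrix(M).as_quat(); return [q[3],q[0],q[1],q[2]]
def px2w(cam,uv,z,pose=None):
    c=manip.get_calibration(cam); K=c["mtx"]; u=np.array([(uv[0]-K[0,2])/K[0,0],(uv[1]-K[1,2])/K[1,1]])
    if cam=="wrist":
        r=np.hypot(*u); s=np.sin(r)/max(r,1e-9); d=np.array([u[0]*s,-u[1]*s,-np.cos(r)])
        p,q=pose; T=np.eye(4); T[:3,:3]=q2R(q); T[:3,3]=p; M=T@c["T_tool_cam"]
    else:
        d=np.array([u[0],-u[1],-1]); M=np.linalg.inv(c["camera_from_world"])
    o=M[:3,3]; d=M[:3,:3]@d
    return o+d*(z-o[2])/d[2]
def w2px(cam,P,pose=None):
    c=manip.get_calibration(cam);K=c["mtx"]
    if cam=="wrist":
        p,q=pose; T=np.eye(4); T[:3,:3]=q2R(q); T[:3,3]=p; M=np.linalg.inv(T@c["T_tool_cam"])
    else: M=c["camera_from_world"]
    x=M[:3,:3]@np.array(P,float)+M[:3,3]; x=np.array([x[0],-x[1],-x[2]])
    if cam=="wrist":
        th=np.arctan2(np.hypot(x[0],x[1]),x[2]); n=np.hypot(x[0],x[1]); v=x[:2]/n*th
    else: v=x[:2]/x[2]
    return K[0,0]*v+K[:2,2]
def down(a):  # tool x down, jaw axis z at world angle a
    x=np.array([0,0,-1.]); z=np.array([np.cos(a),np.sin(a),0]); y=np.cross(z,x)
    return R2q(np.stack([x,y,z],1))
def obs(): return manip.get_obs()
def wpic(name):
    o=obs(); im=manip.camera("wrist"); cv2.imwrite(f"pics/{name}.png",im); 
    np.savez(f"pics/{name}.npz",p=o["tcp_pos"],q=o["eef_rot"]); return o,im
E
python3 - <<'E'
from h import *
im=cv2.imread("pics/a_top.png"); s=cv2.imread("pics/a_scene.png")
a=cv2.resize(im[195:285,235:345],(440,360),interpolation=3);b=cv2.resize(im[190:280,380:490],(440,360)[:2],interpolation=3)
cv2.imwrite("pics/b_top.png",cv2.resize(np.hstack([a,b]),None,fx=.9,fy=.9))
cv2.imwrite("pics/b_scene.png",np.hstack([cv2.resize(s[225:315,290:430],(420,270)),cv2.resize(s[165:255,180:300],(360,270))]))
E
```

```text
(no output)
```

View pics/b_top.png

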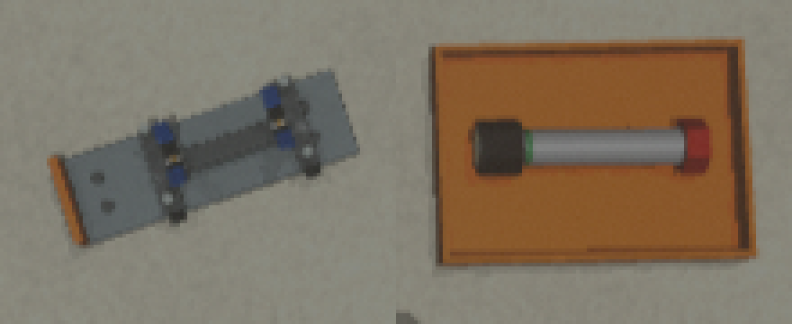

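View pics/b_scene.png

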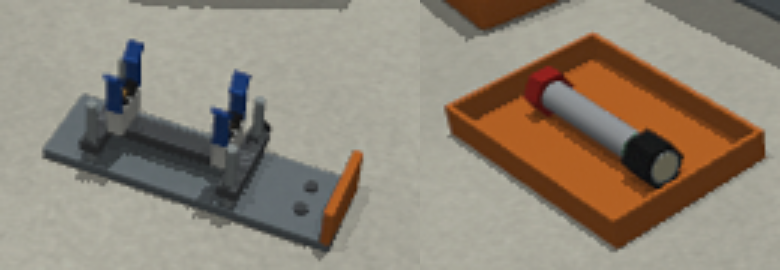

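```bash
python3 - <<'E'
from h import *
print("torch",px2w("top",(401.1,230.8),24),px2w("top",(467.2,230.8),24))
for uv,z in (((327.2,213.9),10),((335,237.2),10),((248.9,238.6),40),((256,262.5),40)): print(px2w("top",uv,z).round(1))
# tray outer top corners z=30 
for uv in ((390.3,202.5),(475.5,201.5),(479.5,261),(391,263)): print(px2w("top",uv,30).round(1))
# scene: tray top corners
for uv in ((190,209),(238,177.5),(294,212.5),(245,234)): print("s",px2w("scene",uv,30).round(1))
print("s holder",[px2w("scene",(290+x/3,225+y/3),z).round(1) for x,y,z in ((84,95,10),(43,152,10),(361,152,40),(330,203,40))])
E
```

```text
torch [ 519.32339635 -174.67304833   24.        ] [ 514.08593925 -358.85920356   24.        ]
[575.5  30.2  10. ]
[508.3  10.1  10. ]
[507.4 247.6  40. ]
[441.  228.6  40. ]
[ 599.3 -147.3   30. ]
[ 595.3 -385.7   30. ]
[ 428.6 -385.2   30. ]
[ 429.9 -141.6   30. ]
s [ 618.3 -350.4   30. ]
s [ 434.9 -377.8   30. ]
s [ 443.8 -135.9   30. ]
s [ 587.1 -161.7   30. ]
s holder [array([510.2,  13.2,  10. ]), array([578. ,  34.7,  10. ]), array([442.4, 228. ,  40. ]), array([499.1, 241.2,  40. ])]
```

```bash
python3 - <<'E'
from h import *
print(manip.finger_overhang)
for a in (-0.028,np.pi-0.028):
  print(manip.inverse_kinematics([517,-274,180],down(a)), manip.inverse_kinematics([513.7,110.9,180],down(a+0.33)))
import math
qs=manip.inverse_kinematics([517,-274,180],down(-0.028)),manip.inverse_kinematics([517,-274,180],down(np.pi-0.028))
a=[-0.028,np.pi-0.028][int(abs(qs[1][5])<abs(qs[0][5]))]; print(a)
manip.reach([517,-274,180],down(a))
o,im=wpic("c_w"); print(o["clock"],o["tcp_pos"],o["ft_force"])
print(manip.boxes_of("wrist","torch"))
E
```

```text
19.0
[-6.60653136e-01  1.58127578e-01  1.86248337e+00 -4.44089210e-16
  1.12098170e+00 -6.32653136e-01] [ 1.94270992e-02  2.71602073e-02  2.00406813e+00 -4.44089210e-16
  1.11036431e+00 -2.82572901e-01]
[-6.60653136e-01  1.58127578e-01  1.86248337e+00 -4.44089210e-16
  1.12098170e+00  2.50893952e+00] None
-0.028
3.3333 [ 516.8835339  -275.03699379  180.32194144] [-0.14292297 -0.18343925 -0.2258112 ]
[]
```

View pics/c_w.png

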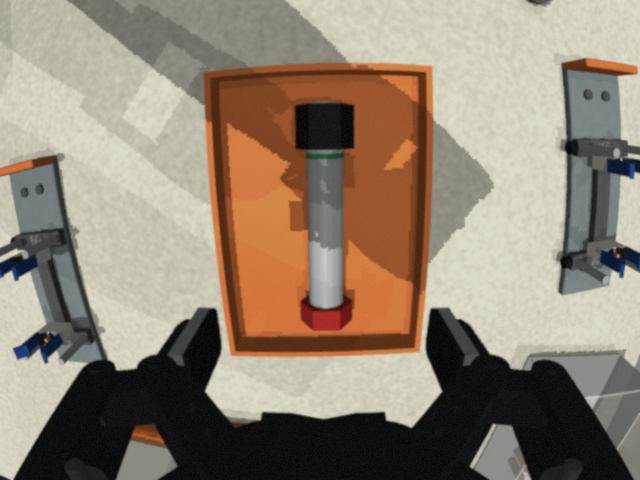

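```bash
python3 - <<'E'
from h import *
d=np.load("pics/c_w.npz"); ps=(d["p"],d["q"])
im=cv2.imread("pics/c_w.png")
# barrel edges by gradient per row
for r in range(165,300,15):
    g=np.abs(np.diff(cv2.GaussianBlur(im,(3,3),0)[r].astype(int),axis=0)).sum(1); 
    l=295+np.argmax(g[295:325]); rr=328+np.argmax(g[328:358]); A=px2w("wrist",(l+.5,r),24,ps);B=px2w("wrist",(rr+.5,r),24,ps)
    print(r,l,rr,((A+B)/2).round(1),round(B[0]-A[0],1))
for uv in ((325,149),(326,307),(325,103),(326,328)): print(px2w("wrist",uv,24,ps).round(1),px2w("wrist",uv,38,ps).round(1))
E
```

```text
165 306 343 [ 520.5 -224.7   24. ] 27.8
180 306 343 [ 520.2 -236.1   24. ] 28.0
195 306 343 [ 519.9 -247.7   24. ] 28.2
210 306 343 [ 519.5 -259.4   24. ] 28.4
225 307 342 [ 519.2 -271.3   24. ] 27.2
240 307 342 [ 518.9 -283.5   24. ] 27.5
255 308 342 [ 518.9 -296.    24. ] 27.1
270 308 342 [ 518.6 -308.8   24. ] 27.5
285 308 345 [ 519.4 -322.1   24. ] 30.3
[ 520.9 -212.7   24. ] [ 520.8 -212.    38. ]
[ 518.1 -342.3   24. ] [ 518.2 -335.1   38. ]
[ 521.9 -178.    24. ] [ 521.8 -179.1   38. ]
[ 517.5 -362.8   24. ] [ 517.7 -354.6   38. ]
```

```bash
python3 - <<'E'
from h import *
manip.reach([519,-273.5,120],down(-0.021))
print(manip.move_l([519,-273.5,28],feed=80,contact_N=6))
print(obs()["tcp_pos"])
manip.close()
o=obs();print(o["finger_gap"],o["tcp_pos"],o["ft_force"])
manip.move_l([519,-273.5,180],feed=120)
o,im=wpic("d_w");print(o["finger_gap"],o["tcp_pos"],o["ft_force"],o["wrist_torque"],o["clock"])
E
```

```text
False
[ 519.478319   -273.83951671   28.72605368]
26.01387488048286 [ 519.17091544 -273.68312201   28.42367722] [-0.64550317  0.72059532  2.46105528]
26.347993210422338 [ 518.45305218 -273.08489013  178.76029975] [ 0.48934077 -0.46568083 -2.78423549] [-0.01609879 -0.00715529 -0.07133087] 7.075
```

View pics/d_w.png

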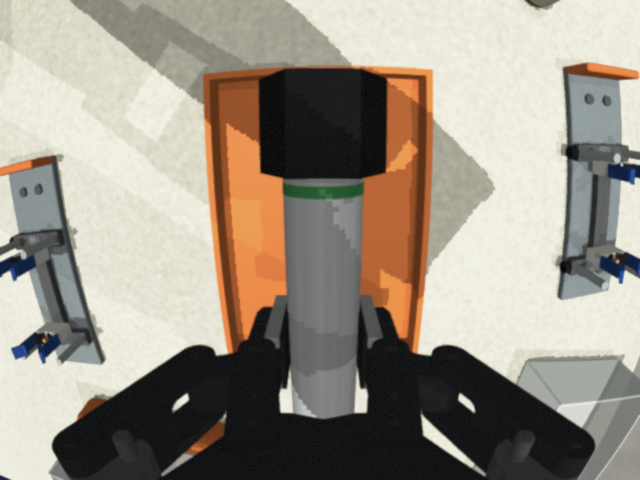

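```bash
python3 - <<'E'
from h import *
a=np.deg2rad(17.3); j=np.array([np.cos(a),np.sin(a)]); c=np.array([513.7,110.9]); l=np.array([-j[1],j[0]])
p=c+125*j-30*l
manip.reach([p[0],p[1],220],down(a))
o,im=wpic("e_w");print(o["finger_gap"],o["tcp_pos"],o["ft_force"],o["clock"])
for t in ("holder","front_clip","gap"): print(manip.boxes_of("wrist",t))
E
```

```text
25.77398960608219 [641.96855224 118.17375136 219.66515453] [-0.08988226 -0.32568793 -2.74500448] 8.65
[{'xyz': [250.5, -315.5, 13.9], 'conf': 0.93}, {'xyz': [514.8, 146.5, 9.8], 'conf': 0.62}]
[{'xyz': [515.8, 142.2, 12.9], 'conf': 0.74}, {'xyz': [249.7, -317.1, 10.7], 'conf': 0.73}]
[{'xyz': [247.4, -313.3, 16.3], 'conf': 0.81}, {'xyz': [514.4, 142.3, 11.0], 'conf': 0.55}]
```

View pics/e_w.png

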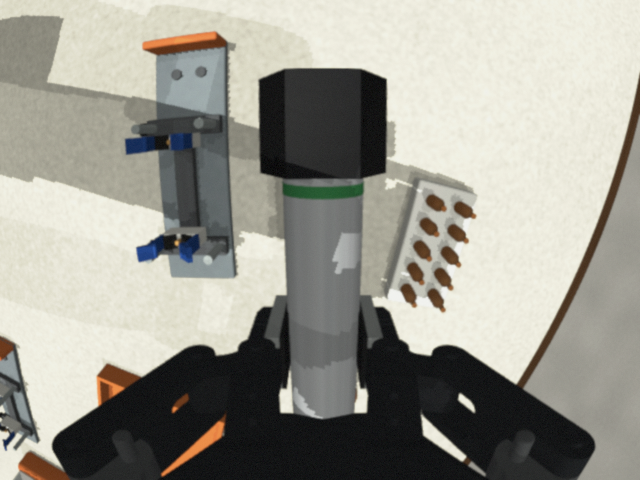

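```bash
python3 - <<'E'
from h import *
im=cv2.imread("pics/e_w.png")
A=cv2.resize(im[25:155,120:250],(585,585),interpolation=2)
B=cv2.resize(im[160:290,120:250],(585,585),interpolation=2)
cv2.imwrite("pics/e_c.png",cv2.resize(np.hstack([A,B]),(800,400)))
E
```

```text
(no output)
```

View pics/e_c.png

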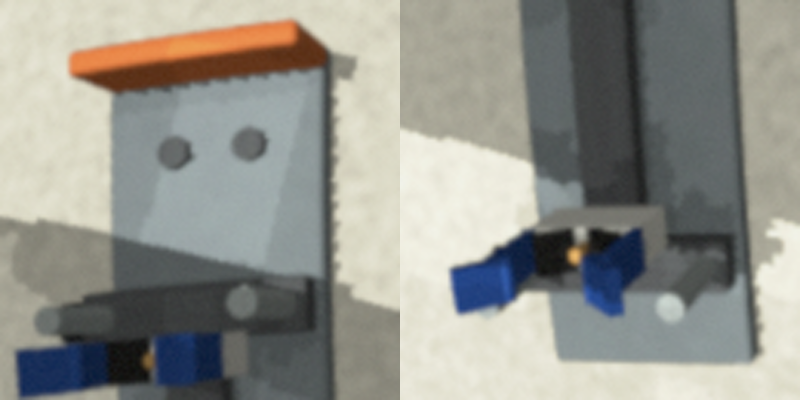

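```bash
cat > fit.py <<'E'
from h import *
from scipy.optimize import least_squares
d=np.load("pics/e_w.npz"); ps=(d["p"],d["q"])
W=[((171,276.3),(-95,35,10)),((233.1,275.7),(-95,-35,10)),((156.4,54.9),(127,35,10)),((225,47.7),(127,-35,10)),
((143.4,42.5),(135,35,40)),((216.2,31.5),(135,-35,40)),((134.9,129),(55,28,66)),((199,123.1),(55,-28,66)),((208.4,259.8),(-55,-28,66))]
T=[((327.2,213.9),(-95,-35,10)),((335,237.2),(-95,35,10)),((248.9,238.6),(135,-35,40)),((256,262.5),(135,35,40))]
S=[((318,256.7),(-95,35,10)),((304.3,275.7),(-95,-35,10)),((410.3,275.7),(135,35,40)),((400,292.7),(135,-35,40))]
def f(x,L):
    r=[]
    for cam,pts in L:
        for uv,h in pts:
            P=px2w(cam,uv,h[2],ps)[:2]; c,s=np.cos(x[2]),np.sin(x[2])
            r+=list(P-(x[:2]+[c*h[0]-s*h[1],s*h[0]+c*h[1]]))
    return np.array(r)
for L in ([("wrist",W)],[("top",T)],[("scene",S)],[("wrist",W),("top",T)]):
    r=least_squares(f,[514,111,1.87],args=(L,),x_scale=[1,1,.01],loss="soft_l1")
    print(r.x,np.rad2deg(r.x[2]),f(r.x,L).reshape(-1,2).round(1).tolist())
E
python3 fit.py
```

```text
[516.55039899 111.02861408   1.87233822] 107.27707804811477 [[0.3, 1.7], [-2.7, 2.8], [0.6, 0.5], [-0.5, -1.3], [2.0, -1.0], [-0.3, -1.3], [-0.4, -0.0], [0.0, -0.1], [0.3, 0.2]]
[513.96641374 110.17947287   1.87034278] 107.16274762653819 [[0.1, 0.5], [-0.3, 1.0], [-0.1, -1.9], [0.4, -0.2]]
[512.7476247  112.45144806   1.91017997] 109.44525063838167 [[-1.1, 2.1], [0.8, 0.1], [7.7, -0.1], [-1.6, -10.1]]
[515.69450141 110.71613644   1.86926233] 107.1008423290631 [[1.5, 2.0], [-1.6, 3.3], [1.1, 0.6], [-0.0, -1.0], [2.5, -0.9], [0.1, -1.0], [0.4, 0.2], [0.7, 0.2], [1.3, 0.6], [-1.6, -0.0], [-1.9, 0.4], [-2.0, -2.4], [-1.5, -0.9]]
```

```bash
python3 - <<'E'
from h import *
a=1.8723-np.pi/2; X,Y=516.3,111.0
manip.reach([X,Y,150],down(a))
o=obs();print(o["tcp_pos"],o["ft_force"],o["clock"])
manip.move_l([X,Y,132],feed=60)
manip.pause(0.2);o=obs();print(o["tcp_pos"],o["ft_force"],o["wrist_torque"])
s=manip.camera("scene");cv2.imwrite("pics/f_s.png",cv2.resize(s[200:320,270:430],(800,600),interpolation=2))
h=manip.move_l([X,Y,86],feed=20,contact_N=2.5)
o=obs();print(h,o["tcp_pos"],o["ft_force"],o["wrist_torque"],o["clock"])
s=manip.camera("scene");cv2.imwrite("pics/f_s2.png",cv2.resize(s[200:320,270:430],(800,600),interpolation=2))
E
```

```text
[516.61825347 110.72392468 150.48418574] [ 0.40239329  0.20605113 -2.48840281] 9.4833
[516.62823635 111.0322066  132.3083391 ] [ 0.20425028 -1.12237974 -3.13410582] [-0.06600314 -0.00385314 -0.03200218]
True [515.58325754 110.85257291  95.50371744] [ 0.25537401 -0.10792298  2.27357586] [-0.05884926 -0.00011782  0.04619308] 11.7917
```

View pics/f_s2.png

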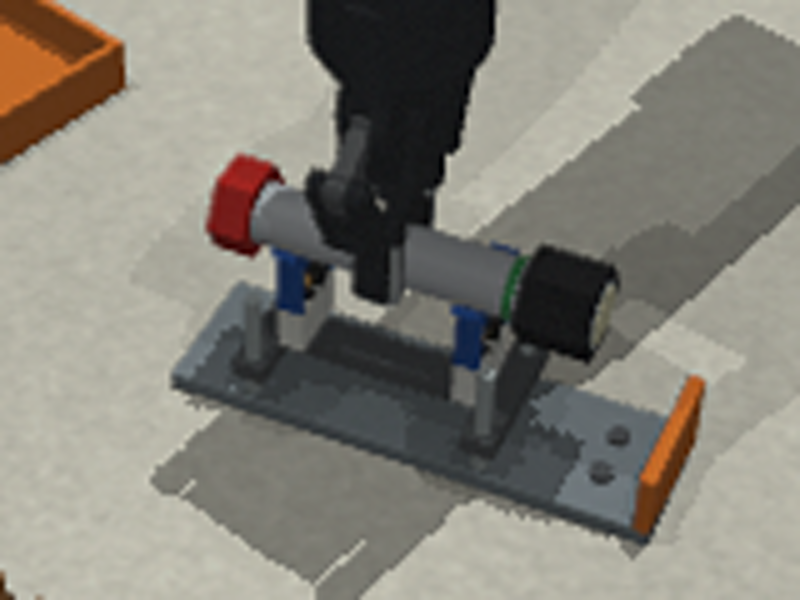

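```bash
python3 - <<'E'
from h import *
X,Y=516.3,111.0
z=95.0; mx=0
for i in range(14):
    h=manip.move_l([X,Y,z],feed=15,contact_N=6)
    o=obs();f=o["ft_force"];print(z,h,o["tcp_pos"].round(2),f.round(2),o["wrist_torque"].round(2),round(o["clock"],2))
    if f[2]>13 or abs(f[0])>8 or abs(f[1])>8: break
    z-=1
E
```

```text
95.0 False [516.12 110.93  95.15] [-2.62 -0.57  3.84] [-0.18  0.38 -0.03] 12.12
94.0 False [516.54 111.    94.36] [-2.74 -0.94  3.94] [-0.1   0.35  0.01] 12.38
93.0 False [516.67 111.    93.46] [-2.4   0.36  5.82] [-0.16  0.32 -0.01] 12.62
92.0 False [516.7  110.96  92.47] [-1.33 -0.43  5.69] [-0.1   0.33 -0.01] 12.88
91.0 False [516.7  110.96  91.43] [-2.76 -0.7   4.34] [-0.17  0.25 -0.  ] 13.12
90.0 False [516.65 110.96  90.34] [-1.51 -0.54  4.53] [-0.14  0.27  0.01] 13.38
89.0 False [516.38 110.96  88.97] [-1.85 -1.07  4.61] [-0.16  0.23  0.03] 13.62
88.0 False [516.18 110.98  87.7 ] [-0.18 -0.61  2.4 ] [-0.13  0.06 -0.02] 13.88
87.0 False [516.04 111.    86.54] [-1.17 -1.36  1.31] [-0.17  0.08 -0.05] 14.12
86.0 False [515.97 111.02  85.53] [-0.21 -0.62 -0.36] [-0.15  0.08  0.03] 14.38
85.0 False [515.97 111.02  84.57] [-0.19 -0.52 -1.2 ] [-0.1   0.05 -0.08] 14.62
84.0 False [515.98 111.01  83.6 ] [-0.21 -0.46 -1.14] [-0.09  0.1   0.  ] 14.88
83.0 False [515.96 110.98  82.58] [-0.48 -0.66 -2.38] [-0.14  0.1   0.04] 15.12
82.0 False [515.99 110.99  81.6 ] [-1.52 -0.39 -3.44] [-0.14  0.12 -0.04] 15.38
```

```bash
python3 - <<'E'
from h import *
X,Y=516.3,111.0
z=81.5
for i in range(16):
    h=manip.move_l([X,Y,z],feed=10,contact_N=4)
    o=obs();f=o["ft_force"];print(z,h,o["tcp_pos"].round(2),f.round(2),o["wrist_torque"].round(2),round(o["clock"],2))
    if h or f[2]>4 or abs(f[0])>8 or abs(f[1])>8: break
    z-=.5
E
```

```text
81.5 False [516.04 111.02  81.22] [-1.58 -0.86 -3.18] [-0.18  0.15 -0.04] 15.62
81.0 False [516.11 111.    80.81] [-1.72  0.19 -2.69] [-0.09  0.19 -0.04] 15.88
80.5 False [516.16 111.    80.34] [-1.47 -0.47 -3.41] [-0.13  0.23 -0.02] 16.12
80.0 False [516.18 110.98  79.87] [-1.13 -0.12 -3.81] [-0.09  0.18  0.01] 16.38
79.5 False [516.23 111.    79.38] [-0.48 -0.47 -4.22] [-0.09  0.18 -0.01] 16.62
79.0 False [516.26 111.01  78.96] [-1.46 -0.6  -3.78] [-0.13  0.17 -0.03] 16.88
78.5 False [516.3  111.    78.51] [-1.6  -0.66 -2.22] [-0.07  0.25 -0.04] 17.12
78.0 False [516.3  111.01  77.95] [-2.15 -0.49 -4.69] [-0.12  0.17 -0.  ] 17.38
77.5 False [516.27 111.    77.4 ] [-1.4  -0.35 -3.77] [-0.14  0.19 -0.03] 17.62
77.0 False [516.28 111.01  76.94] [-1.11 -1.06 -3.13] [-0.07  0.2  -0.01] 17.88
76.5 False [516.27 110.99  76.43] [-1.91 -0.95 -3.55] [-0.1   0.22  0.01] 18.12
76.0 False [516.29 111.    75.95] [-1.75  0.47 -2.73] [-0.03  0.23  0.  ] 18.38
75.5 False [516.33 110.99  75.73] [-2.32 -0.62 -0.8 ] [-0.12  0.4   0.01] 18.62
75.0 False [516.43 110.99  75.68] [-5.25 -1.02  4.12] [-0.15  0.8  -0.01] 18.88
```

```bash
python3 - <<'E'
from h import *
for X in (515.9,515.5):
    manip.move_l([X,110.9,75.2],feed=10); o=obs();print(o["tcp_pos"].round(2),o["ft_force"].round(2),o["wrist_torque"].round(2))
h=manip.move_l([515.5,110.9,74.7],feed=10,contact_N=5)
o=obs();print(h,o["tcp_pos"].round(2),o["ft_force"].round(2),o["wrist_torque"].round(2),round(o["clock"],2))
s=manip.camera("scene");cv2.imwrite("pics/g_s.png",cv2.resize(s[200:320,270:430],(800,600),interpolation=2))
E
```

```text
[516.33 110.98  75.65] [-3.71  0.09  3.09] [-0.07  0.5  -0.01]
[516.29 110.95  75.65] [-1.7  -0.32  2.69] [0.03 0.23 0.  ]
False [516.31 110.97  75.59] [-2.63 -0.74  5.62] [0.01 0.37 0.01] 19.62
```

View pics/g_s.png

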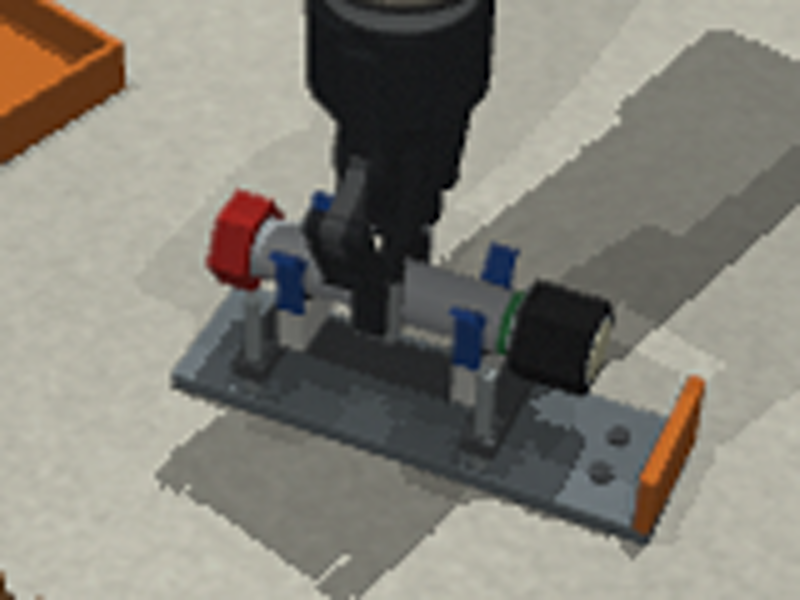

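```bash
python3 - <<'E'
from h import *
manip.move_l([516.2,110.95,75.4],feed=10)
manip.gripper_open(); o=obs();print(o["finger_gap"],o["tcp_pos"].round(2),o["ft_force"].round(2))
h=manip.move_l([516.2,110.95,190],feed=60,contact_N=8); print(h)
manip.pause(.2)
o,im=wpic("h_w");print(o["tcp_pos"].round(2),o["ft_force"].round(2),o["clock"])
s=manip.camera("scene");cv2.imwrite("pics/h_s.png",cv2.resize(s[200:320,270:430],(800,600),interpolation=2))
E
```

```text
85.2643068786401 [516.23 110.94  75.35] [-0.3   0.27 -0.84]
False
[516.13 110.95 189.82] [-0.5   0.23 -0.71] 22.7917
```

View pics/h_w.png

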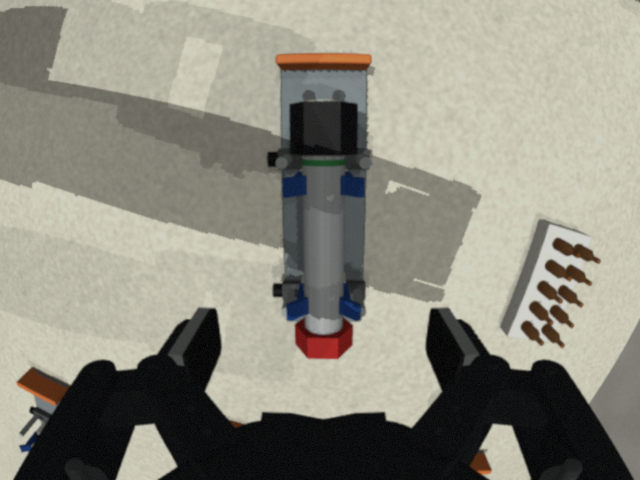

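View pics/h_s.png

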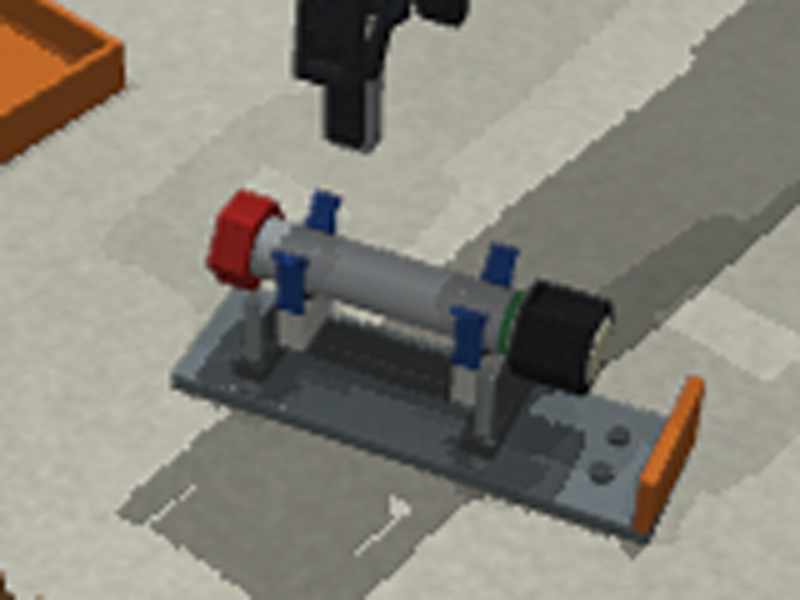

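```bash
python3 - <<'E'
from h import *
d=np.load("pics/h_w.npz"); ps=(d["p"],d["q"]); t=1.8723; l=np.array([np.cos(t),np.sin(t)]); c=np.array([516.3,111.0])
for x,z in ((95,90.5),(62,90.5),(-62,85.5),(-62,90.5),(-80,90.5),(42,71.5),(-42,71.5)):
    P=np.r_[c+x*l,z]; print(x,w2px("wrist",P,ps).round(1))
im=cv2.imread("pics/h_w.png"); cv2.imwrite("pics/h_c.png",cv2.resize(im[85:365,260:390],(371,800))[:600] if 0 else cv2.resize(im[85:365,260:390],(278,600)))
E
```

```text
95 [323.4  99.2]
62 [323.4 154.1]
-62 [323.4 333.7]
-62 [323.4 337.4]
-80 [323.4 358.4]
42 [323.6 182.9]
-42 [323.5 300. ]
```

View pics/h_c.png

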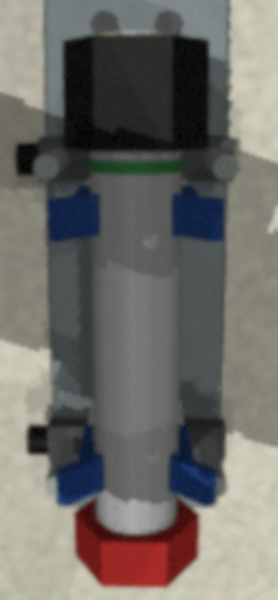

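```bash
python3 - <<'E'
from h import *
s=manip.camera("top");cv2.imwrite("pics/i_top.png",s)
a=cv2.imread("pics/a_top.png"); d=cv2.absdiff(a,s)
for n,(x,y) in dict(med=(355,164),amp=(294,155),tape=(216,271)).items(): print(n,d[y-15:y+15,x-25:x+25].mean().round(2),d[y-15:y+15,x-25:x+25].max())
manip.pause(.3); manip.finish_job(); print(obs()["clock"])
E
```

```text
med 0.98 5
amp 1.11 7
tape 1.08 6
the job is handed in; nothing more can be done
the job is handed in; nothing more can be done
```

I took the torch from the orange tray and snapped it into the leftmost grey holder, with the lens towards the orange end plate. I then let go, backed off and handed the job in at about 23 s of the 59 s allowed.

- **Pressing force:** the torch first touched the fingers at a TCP height of about 95.5 mm and passed the lips at about 88 mm. It stopped hard at about 75.6 mm, so the torch axis is about 71 mm above the bench. The push never went above about 9 N, torch weight included.
- **Seating:** the last wrist and scene pictures show both clips closed on the barrel. In the wrist picture the torch's edges lie within about 4 pixels (roughly 2–3 mm) of where a centred torch should appear. I could not read the finger angles or brass pins directly, so "fully home" rests on the hard stop and the pictures.
- **Other objects:** top pictures from before and after show no change at the medicine bottle, the ampoule rack or the tape.
- **Disagreements:**
  - The top camera placed the holder about 2.5 mm off the wrist camera in x, and my pixel picks in the scene picture were rougher, up to 10 mm off at the end plate. I used the wrist fit.
  - The networks' positions for the same things differed by up to about 25 mm between cameras, so I did not use them for positions.
  - A small sideways force (about 5 N at the stop) suggested an offset of around half a millimetre. I eased that off before releasing.

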